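Torque the burr nut of a grain mill with a click wrench

ROBOT

A 6-joint arm with a two-finger parallel gripper is mounted at the origin on a cart in front of the work surface, level with it; the furniture and walls round the work are solid. World frame = base frame: x ahead of the robot, y to its left, z up, the work surface at z = 0. Lengths are in m, angles in rad, forces in N, time in s.
With the tool pointing down it reaches from about 0.325 to 0.775 m from the base axis. Payload 5.5 kg.
Tool frame: the origin (TCP) lies midway between the tips of the shut fingers; the grasp point (between the pads) lies 19 mm behind it (bot.grip_point_offset is the distance from the TCP to the grasp point, in m); z points along the fingers, y is the direction in which the jaws open and shut (so a half turn about z gives the same grasp; the last joint's range is limited). The gripper opens to 85 mm and grips with 20 to 120 N. Pads are 22 mm wide; open, the fingers measure 114 mm over their backs; the gripper's body (76 mm by 85 mm) begins 54 mm behind the grasp point. The pads swing forward as they close: fully open they stand 13 mm farther back than shut.
Start: joints at [1.075, 0.091, 1.231, -0, 1.82, -0.057], TCP at [0.255, 0.543, 0.231] pointing down, gripper open.
Joint ranges: [-2.87, 2.87], [-0.86, 2.18], [0.17, 2.46], [-1.51, 4.65], [0.06, 2.69], [-2.65, 2.65]. Speed limits (rad/s): [2.57, 2.57, 3.01, 3.14, 3.14, 3.14].

INTERFACE

Orientations are given as [roll, pitch, yaw] about the fixed x, y, z axes, in that order (R = Rz(yaw) Ry(pitch) Rx(roll)).
In Python, from rig import bot, cams, workorder gives the robot as it stands.
- The arm moves only by the tool move_arm, never from a script. Its argument "motion" is a list of rows, each a list of 2 entries, a list of its own where there are three numbers: the shift along the tool's x, y, z in cm, then the turn about the tool's z in rad. A call has 1 to 8 rows; each row shifts and turns the pose as measured when the row begins, along the tool's axes as they then stand; what a row does not reach is not made up. A row lasts 1/12 s, in which the tool goes at most 41.7 mm and 7.16 degrees, less where a joint would pass 70% of its speed; a pose out of reach is approached as far as the arm can. A call with a gripper value outside its range is refused whole. "fingers" is the closure, from 0 (fully open) to 1 (shut), set as the call begins (left out, the last holds). The fingers move at their own pace and stop on an object; "newtons" is the grip in N (left out, the last holds). Time passes only in rows, so rows that do not move let the fingers close. It gives the time, the measured TCP pose, the force and the opening at its end, in the units of the state.
- bot.read_state(): the state, without advancing time (a new reading comes with each control period).
- cams.grab_frame(name): name is "side" or "top" or "wrist"; returns a dict with "image" (480x640x3 uint8, red, green, blue), "depth" (480x640 float32, m along the optical axis (not along the pixel's ray), 0 where there is no reading), "mtx" (3x3 intrinsics, pixels), "rvec" (rotation vector, rad) and "tvec" (3), from world to camera coordinates, as OpenCV has them. Camera axes: x right, y down, z forward; pixel columns grow to the right and rows downward; lengths in m; the calibration is good to about 2 mm. A picture is of the moment at which its call begins.
- workorder.hand_in(): hands the job in, once; it reports no verdict.
The state is a dict: "time": time; "qpos": joint angles; "joint_vel": joint speeds; "joint_efforts": joint torques, N m; "eef_pos": TCP position; "tool_rot": TCP orientation; "contact_force": force on the tool from outside, world axes, zero at the start; "wrist_torque": the same for the moment, N m; "opening": finger opening in m.
Only numpy, scipy, OpenCV 4.12 (cv2) and the standard library are available. Lean on these libraries where they do the work, as an engineer would, in place of code of your own. Each camera call takes 0.05 s, during which the arm holds its last target. There are 200 camera calls.

TASK

The burr nut on top of the red grain mill is still loose: take the T-handle click wrench from its stand, seat its socket gently and fully down on the brass nut, and turn it clockwise (seen from above) until the wrench breaks over with its click. Stop turning at once at the click, without driving the handle on towards its end stop, and leave the wrench standing upright and fully seated on the tightened nut with its handle let go; leave the other things on the table alone.

Things in the scene. Friction and masses are not known exactly. Their poses are not given: they have to be found in the camera images.
- wrench: T-handle click wrench, 310 g, at the start standing socket down on its stand. Origin at the centre of the socket's lower rim, z up along the wrench; turns with the handle. Black T-bar 90 mm long (along x), 14 mm thick (along y), from 98 to 124 mm above the origin; below it a 14 mm stem, then an orange sleeve 30 mm across up to 84 mm
- bar (a point): middle of the T-bar, 114 mm above the wrench's origin: the place to grip, across the bar (along y). Axes as the wrench's. At 0.6 N m clockwise the wrench breaks over: the handle swings against the socket and the torque falls away, to 0.47 N m at 0.10 rad of swing, 0.35 at 0.20 and 0.19 at 0.32. From 0.10 rad it has clicked, beyond 0.32 it is overdriven. Turned back or let go, it springs back in line
- socket (a point): centre of the lower rim of the wrench's steel hexagon socket, z up, turns with the socket. 42 mm across outside, 32.5 mm across flats inside, 24 mm deep. Its x axis points square to an inner flat, and lies in line with the T-bar while the wrench is relaxed
- stand: low dark wooden stand, 90 x 90 x 10 mm, fixed, with a grey round post (28 mm across, 18 mm tall) on which the wrench's socket sits; origin at the centre of its underside. Lift the wrench straight up.
- grain_mill: red hand grain mill without hopper, 120 x 120 mm foot, 64 mm tall, fixed to the table; origin at the centre of its underside.
- nut (a point): brass flange nut in the centre of the mill's top: the point on its axis on the upper face of its round flange, 67 mm above the table, where the socket's rim rests when fully seated. Hexagon 30 mm across flats, 14 mm tall, above it 3 mm of a 26 mm hexagon and 1.5 mm of stud. x axis square to one flat, z up; turns with the nut
- nut_dot (a point): small white dot on the nut's flange, 19 mm from its axis along the nut's x axis. The nut turns clockwise easily (about 0.05 N m) for 0.2 to 1 rad, an amount that differs each time and cannot be seen, and then sits hard on the burr; it does not turn back by itself
- spice_jar: small spice jar with a dark cap, 41 mm across, 105 mm tall, bystander; origin at the centre of its underside
- mug: green and white mug, 101 mm tall, bystander; origin at the centre of its underside
- glass: empty drinking glass, 80 mm across, 91 mm tall, bystander; origin at the centre of its underside
Mind the look-alikes: they are no part of the job. Leave any green look-alike of the wrench alone.

How it is judged:
By the outcome, as a careful person would: the job done as asked, in the order asked, and still so for the second after the job is handed in, with the robot touching nothing.
It also fails if it takes over 64 s, if anything falls off the work surface, if the arm or the gripper's body presses on something with over 40 N, if the wrist force passes 120 N, or if a joint passes its speed limit or range.

## Working session

There is one attempt and no reset: what is moved stays moved. The work goes in short steps, Python scripts to look and compute and a tool call to move; the robot and the scene stay as the last step left them, time stands still between calls to the robot, and variables do not carry over. Pictures are saved under pics/ and viewed, about 8 in all and at most 12, crops included, and the job is handed in when it is done.

Besides the shell and the picture viewer there is one more tool, called after "Request:" by a JSON object that holds its "method" and its "body". move_arm: Moves the arm, as the interface text tells. Its arguments: {"type":"object","properties":{"motion":{"type":"array","items":{"type":"array"}},"fingers":{"type":"number"},"newtons":{"type":"number"}},"required":["motion"]}

```bash
mkdir -p pics; cat > h.py <<'E'
import numpy as np, cv2
from rig import bot, cams, workorder
def grab(n,save=None):
    f=cams.grab_frame(n)
    if save: cv2.imwrite('pics/'+save,f['image'][:,:,::-1])
    np.savez('/tmp/'+n,**{k:np.asarray(v) for k,v in f.items()})
    return f
def load(n): return dict(np.load('/tmp/'+n+'.npz'))
def w(f,u,v,d=None,z=None):
    R,_=cv2.Rodrigues(np.asarray(f['rvec'],float)); t=np.asarray(f['tvec']).ravel()
    r=np.linalg.inv(f['mtx'])@[u,v,1.]
    c=-R.T@t; rw=R.T@r
    if z is not None: return c+rw*(z-c[2])/rw[2]
    if d is None: d=f['depth'][int(v),int(u)]
    return c+rw*d
def proj(f,p):
    return cv2.projectPoints(np.array(p,float).reshape(-1,3),np.asarray(f['rvec'],float),np.asarray(f['tvec'],float),f['mtx'],None)[0].reshape(-1,2)
E
python3 - <<'E'
from h import *
a=grab('top','top.png');b=grab('side','side.png')
print(bot.read_state())
for f in(a,b):
    R,_=cv2.Rodrigues(np.asarray(f['rvec'],float));print(-R.T@np.ravel(f['tvec']),R[2])
E
```

```text
{'time': 0.1, 'qpos': array([ 1.07531935e+00,  9.17857482e-02,  1.23175588e+00,  2.50539246e-06,
        1.81979330e+00, -5.66907437e-02]), 'joint_vel': array([ 0.00059751, -0.00307245, -0.00289952,  0.00059989,  0.00104027,
        0.00089339]), 'joint_efforts': array([ 3.61327999e-03, -4.60216641e+01, -4.19220293e+01,  2.21802375e-04,
        1.05375296e-02, -2.94186384e-05]), 'eef_pos': array([0.25478272, 0.54294494, 0.23026805]), 'tool_rot': array([-3.13985332e+00, -1.01142846e-04,  2.70280695e+00]), 'contact_force': array([ 0.77306674,  0.28807952, -0.76884073]), 'wrist_torque': array([-0.00361248,  0.00579747,  0.04864752]), 'opening': 0.08553578762951965}
[ 0.44961564 -0.0211186   1.07257715] [ 0.03879388  0.01117593 -0.99918473]
[-0.13496096  0.96954249  1.01847051] [ 0.43450491 -0.65457479 -0.61865768]
```

View pics/top.png

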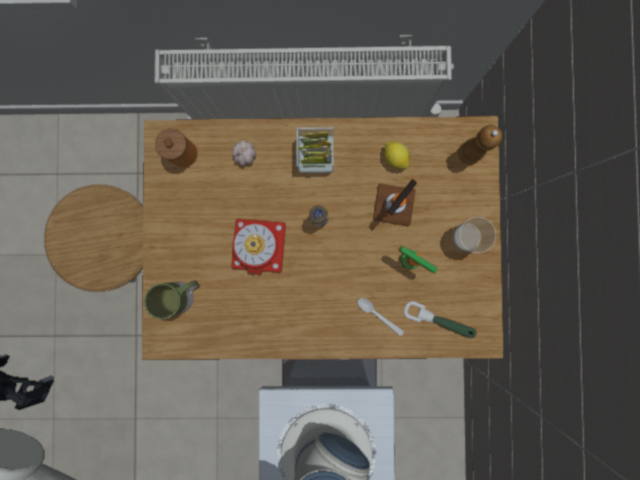

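View pics/side.png

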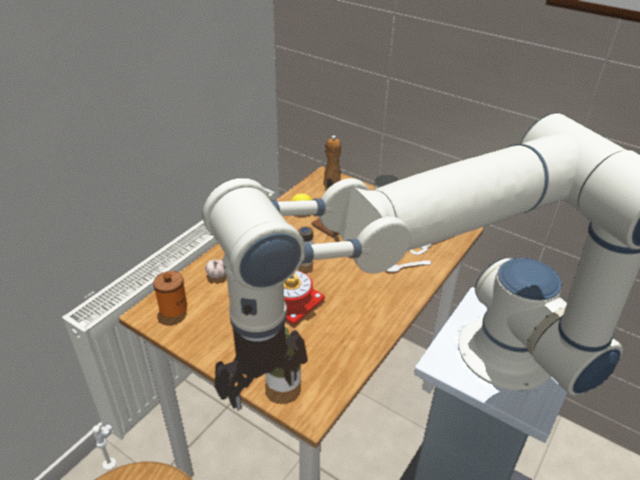

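The top view shows the wrench with its black bar near (400,200) on the stand, the green look-alike at (417,260), and the mill with its nut near (254,244).

```bash
python3 - <<'E'
from h import *
f=load('top')
im=f['image'][:,:,::-1]
A=cv2.resize(im[165:235,360:430],(560,560)[:2],interpolation=cv2.INTER_CUBIC)
B=cv2.resize(im[215:275,225:285],(560,560),interpolation=cv2.INTER_CUBIC)
cv2.imwrite('pics/c1.png',cv2.resize(np.hstack([A,B]),(800,400)))
d=f['depth']
# bar points by depth: height
v,u=np.mgrid[165:235,360:430]
P=np.array([w(f,x,y) for x,y in zip(u.ravel(),v.ravel())])
m=(P[:,2]>.105)&(P[:,2]<.135)
Q=P[m];print(m.sum(),Q.mean(0),np.median(Q[:,2]))
(c,s,a)=cv2.minAreaRect((Q[:,:2]*1000).astype(np.float32));print(c,s,a)
print('nut', w(f,254,244,z=.08), 'cup')
for n,(x,y) in dict(jar=(318,215),glass=(475,236),mug=(170,300),green=(418,260)).items(): print(n,w(f,x,y))
E
```

```text
240 [ 0.58505138 -0.16432564  0.13172937] 0.13281060785209392
(586.0308837890625, -165.63345336914062) (14.033804893493652, 93.20687866210938) 52.16053771972656
nut [0.49089385 0.15501591 0.08      ] cup
jar [0.55119863 0.01160215 0.10912193]
glass [ 0.5087356  -0.35555276  0.01098023]
mug [0.36217072 0.36857415 0.00532882]
green [ 0.45269552 -0.19920838  0.1240523 ]
```

View pics/c1.png

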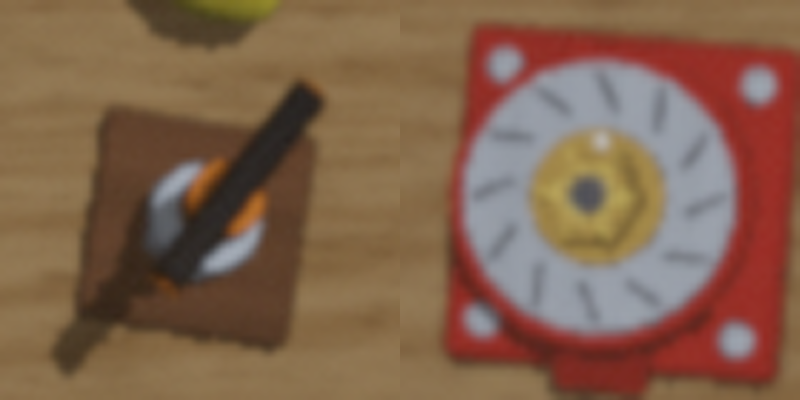

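The crop shows the bar running from upper right to lower left over its stand. On the mill, the nut centre is near original pixel (253,244) and the white dot near (255,236). I'll pass over the mill for a closer look on the way.

Request:
{"method": "move_arm", "body": {"motion": [[[-3,-2,0],0],[[-3,-2,0],0],[[-3,-2,0],0],[[-3,-2,0],0],[[-3,-2,0],0],[[-3,-2,0],0],[[-3,-2,0],0],[[-3,-2,0],0]], "fingers": 0, "newtons": 110}}

```text
time: 0.77
eef_pos: [0.4045, 0.2914, 0.223]
tool_rot: [-3.13, -0.005, 2.717]
contact_force: [0.6, 0.4, -0.3]
opening: 0.0857
```

```bash
python3 - <<'E'
from h import *
f=grab('wrist','w1.png')
s=bot.read_state();print(s['eef_pos'],s['tool_rot'],s['qpos'])
R,_=cv2.Rodrigues(np.asarray(f['rvec'],float));print(-R.T@np.ravel(f['tvec']),R)
print(proj(f,[[.49,.155,.085],[.49,.155,.067]]))
E
```

```text
[0.40782502 0.28607574 0.22292181] [-3.12736165e+00 -1.51744712e-03  2.71073562e+00] [ 0.54798455 -0.17267631  1.50224578 -0.00690259  1.82467386 -0.59365693]
[0.33154166 0.32747976 0.36588419] [[ 0.41133211  0.91141536 -0.01131076]
 [ 0.86636203 -0.38708278  0.31556894]
 [ 0.28323618 -0.13960285 -0.94883524]]
[[230.70675494 357.99305274]
 [235.48156646 346.31975469]]
```

```bash
python3 - <<'E'
from h import *
f=load('wrist')
im=f['image'][:,:,::-1]
cv2.imwrite('pics/c2.png',cv2.resize(im[270:430,130:330],(800,640),interpolation=cv2.INTER_CUBIC)[:600])
E
```

```text
(no output)
```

View pics/c2.png

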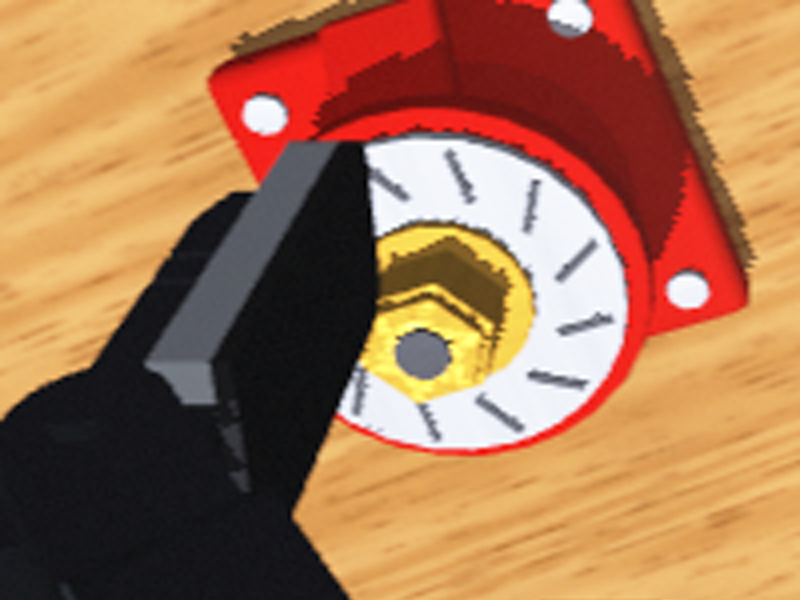

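The nut is clear here: stud at crop (423,354), but the left finger hides the dot. I'll shift so the nut lies between the fingers.

Request:
{"method": "move_arm", "body": {"motion": [[[-2,-2.2,-1],0],[[-2,-2.2,-1],0],[[-2,-2.2,-1],0],[[-1.5,-2.2,0],0],[[0,0,0],0],[[0,0,0],0]]}}

```text
time: 1.32
eef_pos: [0.4407, 0.167, 0.2517]
tool_rot: [-3.122, -0.005, 2.704]
contact_force: [0.2, 0.4, 0.1]
opening: 0.0855
```

```bash
python3 - <<'E'
from h import *
f=grab('wrist')
s=bot.read_state();print(s['eef_pos'],s['tool_rot'])
p=proj(f,[[.49,.155,.08]])[0];print(p)
u,v=np.round(p).astype(int); u0=max(0,u-80);v0=min(max(0,v-60),360)
print(u0,v0)
cv2.imwrite('pics/c3.png',cv2.resize(f['image'][v0:v0+120,u0:u0+160,::-1],(800,600),interpolation=cv2.INTER_CUBIC))
E
```

```text
[0.44060381 0.1671841  0.25149804] [-3.12174815 -0.00519387  2.70443512]
[337.59387502 261.82308301]
258 202
```

View pics/c3.png

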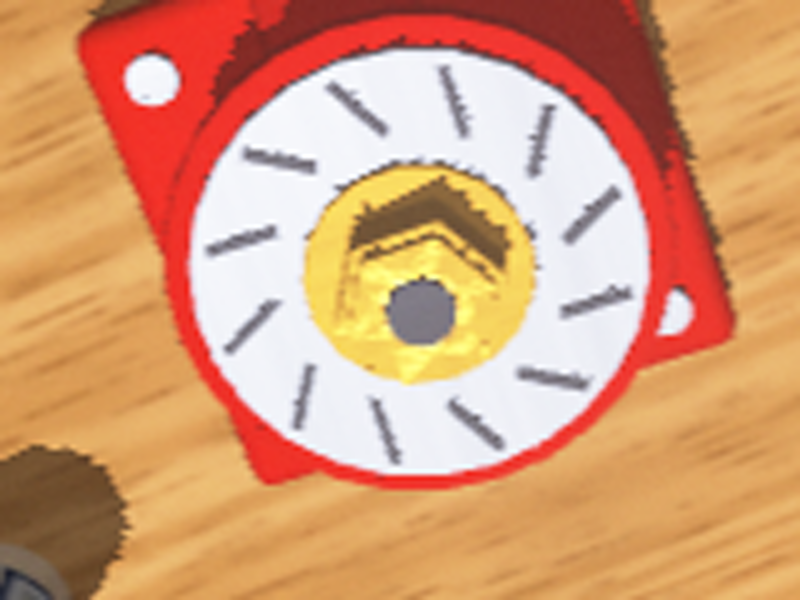

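```bash
python3 - <<'E'
from h import *
f=load('wrist');t=load('top')
W=lambda X,Y,z:w(f,258+(X-2)/5,202+(Y-2)/5,z=z)
st=W(422,312,.0855); fl=W(420,273,.067); print(st,fl, W(420,267,.064))
ts=w(t,224.6+188/6.667,214.6+195/6.667,z=.0855); td=w(t,224.6+200/6.667,214.6+140/6.667,z=.067)
print(ts,td,np.degrees(np.arctan2(*(td-ts)[[1,0]])),np.hypot(*(td-ts)[:2]))
c=(st+fl)/2;c=fl.copy()
def hexa(c,af,z,th): 
    a=np.radians(th+30+60*np.arange(6)); r=af/2/np.cos(np.pi/6); return np.c_[c[0]+r*np.cos(a),c[1]+r*np.sin(a),np.full(6,z)]
out=[]
for th in (-15,-7,0,):
    im=cv2.resize(f['image'][232:292,308:372,::-1],(512,480),interpolation=cv2.INTER_CUBIC).copy()
    for af,z,col in((.030,.081,(255,0,0)),(.030,.067,(0,160,0)),(.026,.084,(255,0,255))):
        q=(proj(f,hexa((st+fl)/2,af,z,th))-[308,232])*8+4
        cv2.polylines(im,[q.astype(np.int32)],1,col,1)
    out.append(cv2.resize(im,(400,375)) if 0 else im[60:460,60:450])
im=np.hstack(out);cv2.imwrite('pics/c4.png',cv2.resize(im,(800,int(im.shape[0]*800/im.shape[1])),interpolation=cv2.INTER_AREA))
E
```

```text
[0.49160875 0.15872518 0.0855    ] [0.49119044 0.15900463 0.067     ] [0.49114087 0.15910846 0.064     ]
[0.49101955 0.15669555 0.0855    ] [0.5103354  0.15596215 0.067     ] -2.1744193688053173 0.01932976324681072
```

View pics/c4.png

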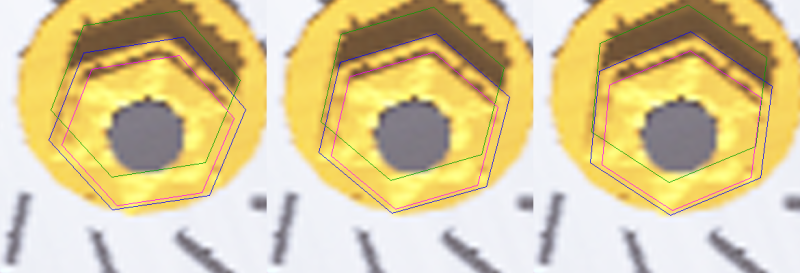

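With the overlay, the nut's hexagon fits at about -4°; the dot in the top view gives -2°. The nut is at about (0.491, 0.158). Next I go to the wrench.

Request:
{"method": "move_arm", "body": {"motion": [[[-2.75,-2.4,0],0],[[-2.75,-2.4,0],0],[[-2.75,-2.4,0],0],[[-2.75,-2.4,0],0],[[-2.75,-2.4,0],0],[[-2.75,-2.4,0],0],[[-2.75,-2.4,0],0],[[-2.75,-2.4,0],0]]}}

```text
time: 2.03
eef_pos: [0.564, -0.091, 0.2493]
tool_rot: [-3.126, -0.012, 2.733]
contact_force: [1.0, 0.2, -0.2]
opening: 0.0853
```

Request:
{"method": "move_arm", "body": {"motion": [[[-2.5,-2.4,0],0],[[-2.5,-2.2,0],0],[[0,0,0],0.11],[[0,0,0],0.11],[[0,0,0],0],[[0,0,0],0]]}}

```text
time: 2.53
eef_pos: [0.597, -0.1553, 0.2399]
tool_rot: [-3.121, -0.02, 2.509]
contact_force: [-0.3, 0.1, -0.4]
opening: 0.0855
```

```bash
cat >> h.py <<'E'
def delta(tgt,yaw):
    s=bot.read_state(); p=np.array(s['eef_pos']); R=__import__('scipy.spatial.transform',fromlist=['x']).Rotation.from_euler('xyz',s['tool_rot'])
    print('t',s['time'],'eef',p.round(4),'rot',np.round(s['tool_rot'],4),'F',np.round(s['contact_force'],1),'q',np.round(s['qpos'],2))
    print('shift cm',(R.inv().apply(np.array(tgt)-p)*100).round(2),'turn',round((s['tool_rot'][2]-yaw+np.pi)%(2*np.pi)-np.pi,4))
E
python3 - <<'E'
from h import *
f=grab('wrist')
delta([.586,-.1656,.105],2.478)
v,u=np.mgrid[0:480:2,0:640:2]
R,_=cv2.Rodrigues(np.asarray(f['rvec'],float))
d=f['depth'][v,u].ravel(); r=np.linalg.inv(f['mtx'])@np.stack([u.ravel(),v.ravel(),np.ones(u.size)])
P=((r*d).T-np.ravel(f['tvec']))@R
m=(abs(P[:,2]-.134)<.004)&(np.hypot(P[:,0]-.586,P[:,1]+.166)<.06)&(f['image'][v,u].reshape(-1,3).max(1)<90)
print(m.sum(),np.median(P[m,2]),cv2.minAreaRect((P[m,:2]*1000).astype(np.float32)))
E
```

```text
t 2.5833 eef [ 0.5969 -0.155   0.2398] rot [-3.1206 -0.02    2.5095] F [ 0.4 -0.5 -0.6] q [-0.3   0.16  1.14 -0.01  1.87 -1.24]
shift cm [-1.000e-02 -1.210e+00  1.351e+01] turn 0.0315
526 0.13330443454500462 ((586.324951171875, -163.46160888671875), (13.360896110534668, 87.6451644897461), 52.653594970703125)
```

Request:
{"method": "move_arm", "body": {"motion": [[[0,-1.1,3],0.025],[[0,0,3],0],[[0,0,2],0],[[0,0,0],0]]}}

```text
time: 2.92
eef_pos: [0.5897, -0.1599, 0.1604]
tool_rot: [-3.123, -0.014, 2.501]
contact_force: [-0.0, 0.7, -0.7]
opening: 0.0855
```

```bash
python3 - <<'E'
from h import *
delta([.586,-.1645,.105],2.485)
E
```

```text
t 2.9167 eef [ 0.5897 -0.1599  0.1604] rot [-3.1231 -0.014   2.5012] F [-0.   0.7 -0.7] q [-0.31  0.14  1.31 -0.01  1.72 -1.25]
shift cm [-0.05 -0.49  5.55] turn 0.0162
```

Request:
{"method": "move_arm", "body": {"motion": [[[0,-0.5,2],0.02],[[0,0,2],0],[[0,0,1.4],0],[[0,0,0],0]]}}

```text
time: 3.25
eef_pos: [0.5868, -0.1606, 0.1089]
tool_rot: [-3.125, -0.01, 2.493]
contact_force: [0.2, 0.4, 0.0]
opening: 0.0854
```

```bash
python3 - <<'E'
from h import *
delta([.586,-.1645,.105],2.485)
E
```

```text
t 3.25 eef [ 0.5868 -0.1606  0.1089] rot [-3.125  -0.01    2.4928] F [0.2 0.4 0. ] q [-0.32  0.14  1.4  -0.01  1.62 -1.24]
shift cm [-0.18 -0.35  0.39] turn 0.0078
```

Request:
{"method": "move_arm", "body": {"motion": [[[-0.2,-0.4,0.5],0.01],[[0,0,0],0],[[0,0,0],0]]}}

```text
time: 3.5
eef_pos: [0.5872, -0.1646, 0.1071]
tool_rot: [-3.126, -0.007, 2.486]
contact_force: [0.2, -0.3, -0.3]
opening: 0.0854
```

Request:
{"method": "move_arm", "body": {"motion": [[[0,0,0],0],[[0,0,0],0],[[0,0,0],0],[[0,0,0],0],[[0,0,0],0],[[0,0,0],0],[[0,0,0],0],[[0,0,0],0]], "fingers": 1, "newtons": 110}}

```text
time: 4.17
eef_pos: [0.5891, -0.1656, 0.1123]
tool_rot: [-3.128, 0.0, 2.486]
contact_force: [-0.2, -0.6, 0.2]
opening: 0.0117
```

```bash
python3 - <<'E'
from h import *
delta([.586,-.1645,.105],2.485); print(bot.read_state()['opening'])
E
```

```text
t 4.1667 eef [ 0.5891 -0.1656  0.1123] rot [-3.1282e+00  5.0000e-04  2.4856e+00] F [-0.2 -0.6  0.2] q [-0.32  0.14  1.39 -0.01  1.62 -1.24]
shift cm [ 0.32 -0.09  0.73] turn 0.0006
0.011733376111303389
```

Request:
{"method": "move_arm", "body": {"motion": [[[0,0,0],0],[[0,0,0],0]]}}

```text
time: 4.33
eef_pos: [0.5891, -0.1657, 0.1123]
tool_rot: [-3.128, 0.001, 2.486]
contact_force: [-0.3, -0.6, 0.3]
opening: 0.0117
```

```bash
python3 - <<'E'
from h import *
f=grab('wrist','w5.png');s=grab('side')
delta([.586,-.1645,.105],2.485); print(bot.read_state()['opening'])
u,v=np.round(proj(s,[[.586,-.1645,.1]])[0]).astype(int)
A=cv2.resize(s['image'][v-40:v+40,u-40:u+40,::-1],(400,400),interpolation=cv2.INTER_CUBIC)
B=cv2.resize(f['image'][80:480,120:520,::-1],(400,400))
cv2.imwrite('pics/c5.png',np.hstack([A,B]))
E
```

```text
t 4.4333 eef [ 0.5891 -0.1656  0.1123] rot [-3.1283e+00  5.0000e-04  2.4856e+00] F [-0.7 -0.8  0.6] q [-0.32  0.14  1.39 -0.01  1.62 -1.24]
shift cm [ 0.32 -0.09  0.73] turn 0.0006
0.011881602307914027
```

View pics/c5.png

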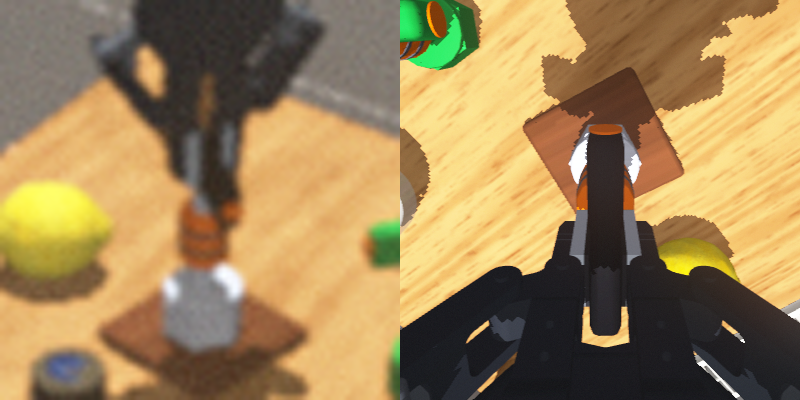

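The wrist view shows the bar held centrally between the pads, with the sleeve and socket upright beneath it. The grip is somewhat high on the bar, but it looks sound, so I'll lift straight up.

Request:
{"method": "move_arm", "body": {"motion": [[[0,0,-1],0],[[0,0,-1],0],[[0,0,-1],0],[[0,0,-2],0],[[0,0,-3],0],[[0,0,-3],0],[[0,0,-2],0],[[0,0,0],0]]}}

```text
time: 5.1
eef_pos: [0.5881, -0.163, 0.2467]
tool_rot: [-3.125, -0.01, 2.486]
contact_force: [-0.3, -0.2, -1.8]
opening: 0.0117
```

```bash
python3 - <<'E'
from h import *
delta([.491,.158,.25],3.08); print(bot.read_state()['opening'],bot.read_state()['wrist_torque'])
E
```

```text
t 5.1 eef [ 0.5881 -0.163   0.2467] rot [-3.1254 -0.0097  2.4861] F [-0.3 -0.2 -1.8] q [-0.32  0.14  1.15 -0.01  1.86 -1.24]
shift cm [27.27 19.52 -0.39] turn -0.5939
0.011677884028795958 [-0.03846763 -0.14355775  0.01507046]
```

Request:
{"method": "move_arm", "body": {"motion": [[[2.3,1.65,-0.3],0],[[2.3,1.65,-0.2],0],[[2.3,1.65,-0.1],0],[[2.3,1.65,-0.1],0],[[2.3,1.65,-0.1],0],[[2.3,1.65,-0.1],0],[[2.3,1.65,-0.1],0],[[2.3,1.65,0],0]]}}

```text
time: 5.77
eef_pos: [0.5211, 0.0564, 0.2514]
tool_rot: [-3.122, -0.01, 2.475]
contact_force: [0.5, -0.3, -3.4]
opening: 0.0117
```

Request:
{"method": "move_arm", "body": {"motion": [[[2.3,1.65,0],0],[[2.3,1.65,0],0],[[0,0,0],-0.12],[[0,0,0],-0.12],[[0,0,0],-0.12],[[0,0,0],-0.12],[[0,0,0],-0.12],[[0,0,0],0]]}}

```text
time: 6.43
eef_pos: [0.4992, 0.1211, 0.2439]
tool_rot: [-3.133, -0.029, 3.104]
contact_force: [0.5, -0.6, -4.1]
opening: 0.0119
```

```bash
python3 - <<'E'
from h import *
delta([.491,.158,.22],3.08); print(bot.read_state()['opening'],bot.read_state()['wrist_torque'])
E
```

```text
t 6.4333 eef [0.4992 0.1211 0.2439] rot [-3.133  -0.029   3.1044] F [ 0.5 -0.6 -4.1] q [ 0.17 -0.11  1.41 -0.    1.87 -1.36]
shift cm [0.88 3.68 2.38] turn 0.0244
0.011869050220163638 [-0.0329808  -0.00645306 -0.01494473]
```

Request:
{"method": "move_arm", "body": {"motion": [[[0.9,1.8,1],0.012],[[0,1.8,1],0.012],[[0,0,0],0],[[0,0,0],0],[[0,0,0],0]]}}

```text
time: 6.85
eef_pos: [0.4902, 0.1573, 0.2203]
tool_rot: [-3.13, -0.032, 3.062]
contact_force: [-0.1, -1.0, -4.1]
opening: 0.0114
```

```bash
python3 - <<'E'
from h import *
delta([.491,.158,.21],3.08)
f=grab('wrist');s=grab('side')
u,v=np.round(proj(s,[[.491,.158,.11]])[0]).astype(int)
print(u,v)
A=cv2.resize(s['image'][v-40:v+40,u-40:u+40,::-1],(400,400),interpolation=cv2.INTER_CUBIC)
B=cv2.resize(f['image'][0:400,120:520,::-1],(400,400))
cv2.imwrite('pics/c6.png',np.hstack([A,B]))
E
```

```text
t 6.85 eef [0.4902 0.1573 0.2203] rot [-3.13   -0.0316  3.0623] F [-0.1 -1.  -4.1] q [ 0.25 -0.11  1.45 -0.    1.83 -1.25]
shift cm [-0.11  0.08  1.03] turn -0.0177
290 269
```

View pics/c6.png

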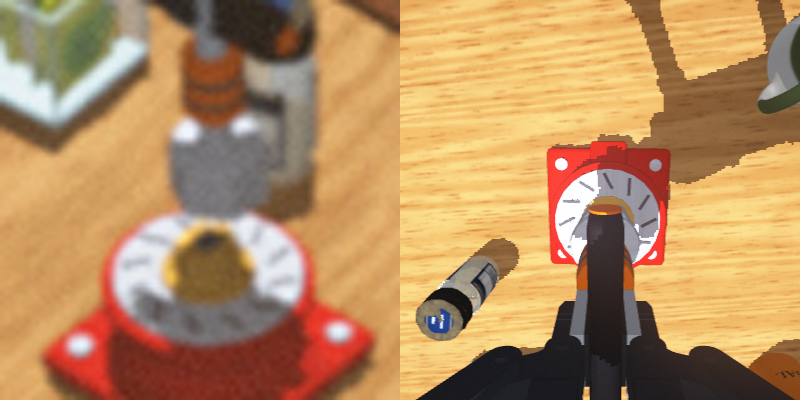

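The side view shows the socket hanging above the nut, and the wrist view shows it in line over the disc. I'll fit the socket axis and the disc centre within each camera, so that calibration offsets cancel.

```bash
cat >> h.py <<'E'
from scipy.optimize import least_squares
def cloud(f):
    v,u=np.mgrid[0:480,0:640]; R,_=cv2.Rodrigues(np.asarray(f['rvec'],float))
    d=f['depth'].ravel(); r=np.linalg.inv(f['mtx'])@np.stack([u.ravel(),v.ravel(),np.ones(u.size)])
    P=((r*d).T-np.ravel(f['tvec']))@R
    k=d>0
    return P[k],f['image'].reshape(-1,3)[k].astype(int)
def analyse(n,f,rim,c0=(.491,.158)):
    P,C=cloud(f); rho=np.hypot(P[:,0]-c0[0],P[:,1]-c0[1])
    # red mill rim outside disc: circle of the mill's top (z~.064), both white disc and red rim
    m=(abs(P[:,2]-.064)<.006)&(rho<.07)&(rho>.025)&(C.min(1)>150)
    D=P[m]; 
    # boundary of disc: farthest points per angle
    a=np.arctan2(D[:,1]-c0[1],D[:,0]-c0[0]); b=((a+np.pi)/(2*np.pi)*48).astype(int)
    r=rho[m]; E=np.array([D[b==i][r[b==i].argmax()] for i in range(48) if (b==i).sum()>5])
    if len(E)>8:
        o=least_squares(lambda q:np.hypot(E[:,0]-q[0],E[:,1]-q[1])-q[2],[*c0,.045],loss='soft_l1',f_scale=.001)
        print(n,'disc',o.x.round(4),len(E),'z',np.median(D[:,2]).round(4))
    m=(P[:,2]>rim+.004)&(P[:,2]<rim+.030)&(rho<.03)
    S=P[m]
    for lo,hi in((.004,.017),(.017,.030)):
        Q=S[(S[:,2]>rim+lo)&(S[:,2]<rim+hi)]
        if len(Q)<20: continue
        o=least_squares(lambda q:np.hypot(Q[:,0]-q[0],Q[:,1]-q[1])-.021,c0,loss='soft_l1',f_scale=.001)
        print(n,'socket',lo,o.x.round(4),len(Q),'rms',np.sqrt(np.mean(o.fun**2)).round(4))
    G=P[(rho<.03)&(P[:,2]>.09)&(C.min(1)>70)&(np.ptp(C,axis=1)<25)]
    if len(G): print(n,'grey zmin',np.percentile(G[:,2],[1,5]).round(4))
E
python3 - <<'E'
from h import *
for n in('wrist','side'): analyse(n,load(n),.117)
analyse('top',grab('top'),.117)
s=load('side'); print(w(s,250+212/5-.4,229+237/5-.4,z=.0855))
P,C=cloud(s)
E
```

```text
wrist disc [0.4928 0.1577 0.046 ] 38 z 0.0638
wrist socket 0.004 [0.4838 0.1577] 103 rms 0.0011
wrist socket 0.017 [0.4844 0.1579] 183 rms 0.0017
wrist grey zmin [0.1229 0.14  ]
side disc [0.4906 0.1535 0.0456] 27 z 0.0649
side socket 0.004 [0.4834 0.1564] 67 rms 0.0016
side socket 0.017 [0.4839 0.1576] 85 rms 0.0038
side grey zmin [0.1218 0.1295]
top grey zmin [0.1478 0.5756]
[0.48917556 0.15312449 0.0855    ]
```

```bash
python3 - <<'E'
from h import *
for n in('wrist','side','top'):
    P,C=cloud(load(n)); rho=np.hypot(P[:,0]-.486,P[:,1]-.158)
    org=(C[:,0]>110)&(C[:,0]-C[:,2]>60)&(rho<.025)&(P[:,2]>.15)&(P[:,2]<.21)
    Q=P[org]
    if len(Q)>15:
        o=least_squares(lambda q:np.hypot(Q[:,0]-q[0],Q[:,1]-q[1])-.015,[.486,.158],loss='soft_l1',f_scale=.001)
        print(n,'sleeve',o.x.round(4),len(Q),Q[:,2].mean().round(3),np.percentile(Q[:,2],[2,98]).round(4),'rms',np.sqrt(np.mean(o.fun**2)).round(4))
    B=P[(C.max(1)<70)&(np.hypot(P[:,0]-.49,P[:,1]-.158)<.06)&(P[:,2]>.22)&(P[:,2]<.26)]
    if len(B)>30: 
        B=B[B[:,2]<np.percentile(B[:,2],98)]; print(n,'black',np.percentile(B[:,2],[5,50,95]).round(4),B[:,:2].min(0).round(4),B[:,:2].max(0).round(4))
E
```

```text
wrist sleeve [0.4904 0.1582] 628 0.199 [0.1799 0.2033] rms 0.0023
wrist black [0.2366 0.2419 0.2564] [0.4442 0.1397] [0.5337 0.1782]
side sleeve [0.4852 0.1559] 154 0.192 [0.1727 0.2059] rms 0.0023
side black [0.2248 0.2413 0.2544] [0.4407 0.1479] [0.5267 0.1804]
```

```bash
python3 - <<'E'
from h import *
for n in('wrist',):
    P,C=cloud(load(n))
    m=(C.max(1)<90)&(abs(P[:,1]-.158-(P[:,0]-.489)*np.tan(3.0623-np.pi))<.004)&(P[:,0]>.44)&(P[:,0]<.474)&(P[:,2]>.22)&(P[:,2]<.26)
    B=P[m]; print(len(B),np.polyfit(B[:,0]-.489,B[:,2],1),np.std(B[:,2]-np.polyval(np.polyfit(B[:,0],B[:,2],1),B[:,0])))
    B=P[(abs(P[:,2]-.064)<.003)&(C.min(1)>150)&(np.hypot(P[:,0]-.491,P[:,1]-.158)<.045)]
    A=np.c_[B[:,:2]-[.491,.158],np.ones(len(B))];print(len(B),np.linalg.lstsq(A,B[:,2],rcond=None)[0])
s=load('side')
c=[.4925,.1577]
E
```

```text
1731 [0.04412007 0.24393251] 0.0013757107417518637
3258 [-7.45499162e-04 -2.92079852e-05  6.37762564e-02]
```

```bash
python3 - <<'E'
from h import *
for n in('wrist','side'):
    P,C=cloud(load(n))
    S=P[(P[:,2]>.118)&(P[:,2]<.18)&(np.hypot(P[:,0]-.49,P[:,1]-.158)<.04)]
    for z in np.arange(.118,.178,.010):
        Q=S[(S[:,2]>=z)&(S[:,2]<z+.010)]
        print(n,round(z,3),len(Q),Q[:,0].min().round(4),Q[:,0].max().round(4),Q[:,1].min().round(4),Q[:,1].max().round(4))
f=load('wrist'); 
cc=np.array([[.494+.021*np.cos(a),.158+.021*np.sin(a),z] for z in(.119,.142) for a in np.linspace(0,6.28,60)])
im=f['image'][:,:,::-1].copy()
im=cv2.resize(im[170:300,250:410],None,fx=5,fy=5,interpolation=cv2.INTER_CUBIC)
for dx,col in((0,(255,0,0)),(-.01,(0,200,0))):
    q=(proj(f,cc+[dx,0,0])-[250,170])*5+2
    for h in(0,60): cv2.polylines(im,[q[h:h+60].astype(np.int32)],1,col,1)
cv2.imwrite('pics/c7.png',im[:600])
E
```

```text
wrist 0.118 85 0.4638 0.4875 0.1339 0.1815
wrist 0.128 59 0.4644 0.4875 0.134 0.1815
wrist 0.138 465 0.4642 0.4994 0.1341 0.1817
wrist 0.148 515 0.4666 0.4969 0.1366 0.1795Traceback (most recent call last):
  File "<stdin>", line 7, in <module>
    return umr_minimum(a, axis, None, out, keepdims, initial, where)
ValueError: zero-size array to reduction operation minimum which has no identity
```

```bash
cat >> h.py <<'E'
def hexfit(n,f,zlo,zhi,yaw,c0):
    P,C=cloud(f); S=P[(P[:,2]>zlo)&(P[:,2]<zhi)&(np.hypot(P[:,0]-c0[0],P[:,1]-c0[1])<.032)]
    k=yaw+np.arange(6)*np.pi/3; N=np.c_[np.cos(k),np.sin(k)]
    g=lambda q:((S[:,:2]-q)@N.T).max(1)-.021
    o=least_squares(g,c0,loss='soft_l1',f_scale=.0007); print(n,'hex',o.x.round(4),len(S),'rms',np.sqrt(np.mean(o.fun**2)).round(4)); return o.x
E
python3 - <<'E'
from h import *
for n in('wrist','side'):
    for a,b in((.121,.130),(.130,.139),(.121,.139)): hexfit(n,load(n),a,b,3.062,[.489,.158])
f=load('wrist'); P,C=cloud(f)
S=P[(P[:,2]>.121)&(P[:,2]<.139)&(abs(P[:,1]-.158)<.035)&(abs(P[:,0]-.489)<.04)]
for y in np.arange(.13,.186,.004):
    q=S[abs(S[:,1]-y)<.002]
    if len(q): print(round(y,3),len(q),np.percentile(q[:,0],[10,50,90]).round(4))
k=3.062+np.pi/6+np.arange(6)*np.pi/3
im=cv2.resize(f['image'][170:300,250:410,::-1],None,fx=5,fy=5,interpolation=cv2.INTER_CUBIC)
for x0,col in((.493,(255,0,0)),(.487,(0,200,0))):
  for z in(.120,.142):
    q=(proj(f,np.c_[x0+.02425*np.cos(k),.158+.02425*np.sin(k),k*0+z])-[250,170])*5+2
    cv2.polylines(im,[q.astype(np.int32)],1,col,1)
cv2.imwrite('pics/c7.png',im[:600])
E
```

```text
wrist hex [0.4861 0.1577] 80 rms 0.0001
wrist hex [0.4865 0.1577] 51 rms 0.0001
wrist hex [0.4862 0.1577] 131 rms 0.0002
side hex [0.4838 0.1554] 54 rms 0.0014
side hex [0.4836 0.156 ] 56 rms 0.0016
side hex [0.4837 0.1556] 110 rms 0.0015
0.134 11 [0.4809 0.4822 0.4837]
0.138 7 [0.4763 0.4789 0.4803]
0.142 16 [0.4699 0.4715 0.4731]
0.146 24 [0.4644 0.4661 0.4685]
0.15 10 [0.464  0.4643 0.4645]
0.17 17 [0.4657 0.4662 0.4671]
0.174 27 [0.4683 0.4714 0.4746]
0.178 8 [0.4768 0.4792 0.4829]
0.182 11 [0.4852 0.4867 0.4875]
```

View pics/c7.png

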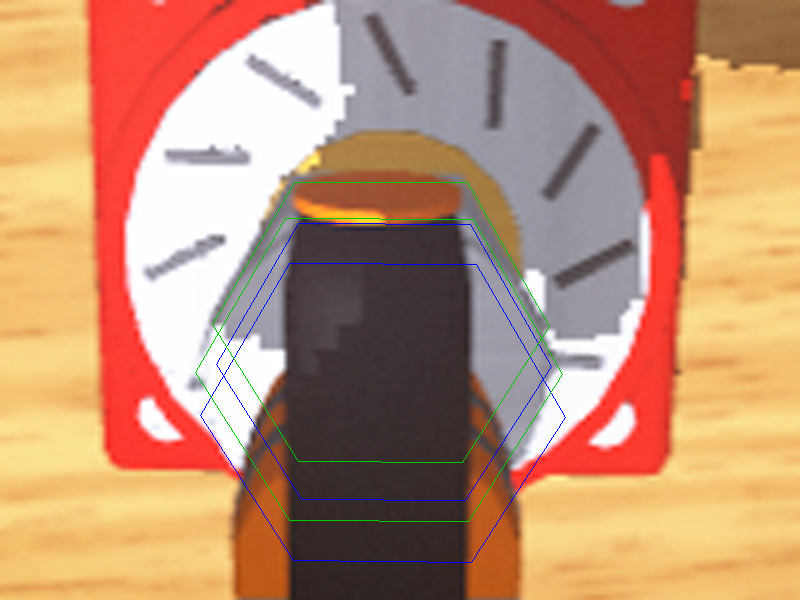

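The green outline at x=0.487 matches the socket's silhouette, so the socket sits about 6 mm short of the disc centre in x. I'll check the tilt before moving down.

```bash
python3 - <<'E'
from h import *
f=load('wrist');P,C=cloud(f)
m=(abs(P[:,1]-.158)<.006)&(P[:,0]>.43)&(P[:,0]<.48)&(P[:,2]>.225)&(P[:,2]<.26)
B=P[m]
for x in np.arange(.436,.48,.004):
    q=B[abs(B[:,0]-x)<.002]
    if len(q): print(round(x,3),len(q),np.percentile(q[:,2],[10,50,90]).round(4))
D=P[(abs(P[:,2]-.067)<.0015)&(C[:,0]-C[:,2]>50)&(np.hypot(P[:,0]-.491,P[:,1]-.158)<.03)]
r=D[:,:2]; h=cv2.convexHull((r*1e4).astype(np.float32))[:,0]/1e4; h=h[h[:,0]<.480]
for R0 in(.022,.0225,.023):
    o=least_squares(lambda q:np.hypot(h[:,0]-q[0],h[:,1]-q[1])-R0,[.491,.158]);print('flange',R0,o.x.round(4),len(h),np.std(o.fun))
o=least_squares(lambda q:np.hypot(h[:,0]-q[0],h[:,1]-q[1])-q[2],[.491,.158,.022]);print('flange',o.x.round(4))
E
```

```text
0.444 388 [0.2289 0.2362 0.2414]
0.448 287 [0.2406 0.2428 0.2438]
0.452 258 [0.2416 0.2431 0.2439]
0.456 265 [0.2413 0.2429 0.2437]
0.46 265 [0.2414 0.2428 0.2436]
0.464 258 [0.2415 0.2427 0.2435]
0.468 269 [0.2413 0.2425 0.2433]
0.472 254 [0.2413 0.2425 0.2431]
0.476 272 [0.241  0.2422 0.2431]
flange 0.022 [0.4906 0.1584] 13 0.00015881981931313447
flange 0.0225 [0.4912 0.1584] 13 0.00012496433603267183
flange 0.023 [0.4917 0.1583] 13 0.00015149711144676645
flange [0.4912 0.1584 0.0225]
```

Tilt is about 0.035 rad with the bottom toward -x. The nut is at (0.4912, 0.1584) and the socket rim at (0.486, 0.1577). I'll correct this and come down part way.

Request:
{"method": "move_arm", "body": {"motion": [[[-0.5,0.05,0.5],-0.018],[[-0.1,0,0.5],0],[[0,0,0.5],0],[[0,0,0],0],[[0,0,0],0]]}}

```text
time: 7.42
eef_pos: [0.4978, 0.1552, 0.2054]
tool_rot: [-3.131, -0.028, 3.079]
contact_force: [0.2, 0.5, -3.4]
opening: 0.0118
```

```bash
cat > m.py <<'E'
from h import *
import sys
s=bot.read_state(); rim=s['eef_pos'][2]-.102; yaw=s['tool_rot'][2]; x0,y0=s['eef_pos'][:2]
f=grab('wrist'); P,C=cloud(f)
delta([.491,.158,.169],3.08); print('rim',round(rim,4),'tau',s['wrist_torque'].round(3))
hexfit('w',f,rim+.003,rim+.011,yaw,[x0,y0]); hexfit('w',f,rim+.011,rim+.020,yaw,[x0,y0])
t=[x0-.03,y0]
B=P[(abs(P[:,1]-y0-.0025)<.005)&(P[:,0]>x0-.042)&(P[:,0]<x0-.012)&(abs(P[:,2]-rim-.124)<.01)]
p=np.polyfit(B[:,0]-x0,B[:,2],1);print('bar slope',p.round(4),len(B))
D=P[(abs(P[:,2]-.067)<.0015)&(C[:,0]-C[:,2]>50)&(np.hypot(P[:,0]-.491,P[:,1]-.158)<.03)]
if len(D)>20:
    h=cv2.convexHull((D[:,:2]*1e4).astype(np.float32))[:,0]/1e4; h=h[h[:,0]<.480]
    o=least_squares(lambda q:np.hypot(h[:,0]-q[0],h[:,1]-q[1])-.0225,[.491,.158]);print('flange',o.x.round(4),len(h),np.std(o.fun).round(5))
E
python3 m.py
```

```text
t 7.4667 eef [0.4977 0.1553 0.2052] rot [-3.131  -0.0288  3.079 ] F [-1.1 -0.4 -3.4] q [ 0.24 -0.1   1.46 -0.    1.8  -1.27]
shift cm [0.58 0.27 3.63] turn -0.001
rim 0.1034 tau [-0.017 -0.067 -0.041]
w hex [0.494  0.1556] 67 rms 0.0001
w hex [0.4943 0.1557] 52 rms 0.0001
bar slope [-0.0277  0.227 ] 1998
flange [0.4913 0.1585] 12 0.00013
```

Request:
{"method": "move_arm", "body": {"motion": [[[0.2,0.3,0.6],0],[[0,0,0.6],0],[[0,0,0],0],[[0,0,0],0]]}}

```text
time: 7.8
eef_pos: [0.4952, 0.1587, 0.1921]
tool_rot: [-3.131, -0.029, 3.079]
contact_force: [0.8, 0.0, -3.3]
opening: 0.0117
```

```bash
python3 m.py
```

```text
t 7.85 eef [0.4951 0.1586 0.1919] rot [-3.131 -0.029  3.079] F [ 0.1  0.2 -3.8] q [ 0.25 -0.1   1.49 -0.    1.78 -1.26]
shift cm [ 0.34 -0.06  2.3 ] turn -0.001
rim 0.0901 tau [ 0.069 -0.081  0.029]
w hex [0.4914 0.159 ] 67 rms 0.0001
w hex [0.4917 0.1591] 51 rms 0.0001
bar slope [-0.0269  0.2137] 1995
flange [0.4912 0.1585] 13 0.00016
```

Request:
{"method": "move_arm", "body": {"motion": [[[-0.01,-0.05,0.4],0],[[-0.01,0,0.4],0],[[-0.01,0,0.3],0],[[0,0,0],0]]}}

```text
time: 8.18
eef_pos: [0.4952, 0.1581, 0.1803]
tool_rot: [-3.131, -0.028, 3.079]
contact_force: [-0.5, -0.7, -3.1]
opening: 0.0117
```

```bash
python3 m.py
```

```text
t 8.2333 eef [0.4952 0.1581 0.1806] rot [-3.1314 -0.0278  3.0792] F [ 0.7  0.3 -3.8] q [ 0.24 -0.1   1.51 -0.    1.76 -1.26]
shift cm [ 0.39 -0.02  1.17] turn -0.0008
rim 0.0783 tau [-0.006 -0.037  0.01 ]
w hex [0.4915 0.1584] 71 rms 0.0001
w hex [0.4918 0.1585] 48 rms 0.0001
bar slope [-0.0277  0.2019] 1994
flange [0.4912 0.1584] 15 0.00014
```

The rim is below the hexagon's top with no contact force, so the angle fits. I continue gently.

Request:
{"method": "move_arm", "body": {"motion": [[[0.02,0,0.3],0],[[0,0,0.3],0],[[0,0,0.2],0],[[0,0,0],0]]}}

```text
time: 8.57
eef_pos: [0.495, 0.158, 0.1721]
tool_rot: [-3.132, -0.027, 3.079]
contact_force: [1.1, 0.5, -3.5]
opening: 0.0122
```

```bash
python3 m.py
```

```text
t 8.6167 eef [0.4951 0.158  0.1723] rot [-3.1316 -0.0269  3.079 ] F [ 0.6  0.3 -4.7] q [ 0.24 -0.1   1.53 -0.    1.74 -1.26]
shift cm [ 0.4  -0.02  0.34] turn -0.001
rim 0.0701 tau [-0.004 -0.128  0.058]
w hex [0.4915 0.1584] 64 rms 0.0001
w hex [0.4917 0.1584] 51 rms 0.0001
bar slope [-0.0275  0.1937] 1991
flange [0.4914 0.1585] 14 0.00022
```

Request:
{"method": "move_arm", "body": {"motion": [[[0,0,0.15],0],[[0,0,0.1],0],[[0,0,0],0]]}}

```text
time: 8.87
eef_pos: [0.4951, 0.158, 0.1699]
tool_rot: [-3.132, -0.027, 3.079]
contact_force: [0.0, -1.7, -3.3]
opening: 0.0118
```

Request:
{"method": "move_arm", "body": {"motion": [[[0,0,0.1],0],[[0,0,0],0]]}}

```text
time: 9.03
eef_pos: [0.4952, 0.158, 0.1696]
tool_rot: [-3.132, -0.025, 3.079]
contact_force: [-0.2, -0.4, -3.1]
opening: 0.0115
```

```bash
python3 m.py
```

```text
t 9.0833 eef [0.4953 0.1581 0.1696] rot [-3.1321 -0.0254  3.079 ] F [ 0.4  0.1 -3.2] q [ 0.24 -0.1   1.53 -0.    1.74 -1.26]
shift cm [ 0.42 -0.03  0.07] turn -0.001
rim 0.0676 tau [ 0.001 -0.005  0.039]
w hex [0.4918 0.1584] 65 rms 0.0001
w hex [0.492  0.1585] 51 rms 0.0001
bar slope [-0.0236  0.1913] 1991
flange [0.4913 0.1586] 12 0.00015
```

Request:
{"method": "move_arm", "body": {"motion": [[[0,0,0.15],0],[[0,0,0.1],0]]}}

```text
time: 9.25
eef_pos: [0.4955, 0.1581, 0.1692]
tool_rot: [-3.133, -0.023, 3.079]
contact_force: [-2.6, -1.3, 3.2]
opening: 0.0118
```

```bash
python3 m.py
```

```text
t 9.3 eef [0.4954 0.1581 0.1692] rot [-3.1327 -0.0232  3.079 ] F [-2.8 -0.6  4.2] q [ 0.24 -0.11  1.54 -0.    1.74 -1.26]
shift cm [ 0.44 -0.04  0.03] turn -0.001
rim 0.0672 tau [-0.13   0.521  0.048]
w hex [0.4919 0.1585] 74 rms 0.0001
w hex [0.4921 0.1585] 50 rms 0.0001
bar slope [-0.0247  0.1909] 1993
flange [0.4913 0.1584] 16 0.00017
```

Contact with the flange is made at about 7 N. I'll extend the monitor to measure socket yaw against bar yaw, then start turning.

```bash
cat > t.py <<'E'
from h import *
s=bot.read_state(); e=s['eef_pos']; yaw=s['tool_rot'][2]; rim=.067
f=grab('wrist'); P,C=cloud(f); s=bot.read_state()
print('t',round(s['time'],2),'eef',e.round(4),'rot',s['tool_rot'].round(4),'F',s['contact_force'].round(1),'tau',s['wrist_torque'].round(3),'q6',s['qpos'][5].round(2))
c0=np.array([.4915,.1584]); ax=np.array([np.cos(yaw),np.sin(yaw)]); ay=np.array([-ax[1],ax[0]])
# bar: along +tool x from centre
d=P[:,:2]-e[:2]; a=d@ax; b=d@ay
m=(a>.016)&(a<.040)&(abs(b)<.012)&(abs(P[:,2]-.191)<.005)
A=a[m];Bb=b[m];k=np.arange(.016,.040,.003);mid=[]
for i in k:
    q=Bb[(A>=i)&(A<i+.003)]; mid.append((q.min()+q.max())/2)
sl=np.polyfit(k+.0015,mid,1)
r=np.polyfit(a[m],P[m,2],1)
S=P[(P[:,2]>rim+.004)&(P[:,2]<rim+.024)&(np.hypot(*(P[:,:2]-c0).T)<.032)][:,:2]
best=None
for y0 in yaw+np.radians([-20,-10,0,10,20]):
    def g(q):
        kk=q[2]+np.arange(6)*np.pi/3
        return ((S-q[:2])@np.c_[np.cos(kk),np.sin(kk)].T).max(1)-.021
    o=least_squares(g,[*c0,y0],loss='soft_l1',f_scale=.0005)
    if best is None or o.cost<best.cost: best=o
print('hex c',best.x[:2].round(4),'socket yaw',best.x[2].round(4),'n',len(S),'rms',np.sqrt(np.mean(best.fun**2)).round(4),'| bar yaw',round(yaw+sl[0],4),'SWING cw',round(best.x[2]-yaw-sl[0],4),'bar slope',r.round(4))
E
python3 t.py
```

```text
t 9.35 eef [0.4954 0.1581 0.1692] rot [-3.1327 -0.0232  3.0791] F [-2.  -1.1  4.9] tau [-0.153  0.553 -0.001] q6 -1.26
hex c [0.4921 0.1585] socket yaw 3.0765 n 154 rms 0.0003 | bar yaw 3.0813 SWING cw -0.0047 bar slope [0.0273 0.1903]
```

Request:
{"method": "move_arm", "body": {"motion": [[[0,0,0.05],0.05],[[0,0,0],0.05],[[0,0,0],0.05],[[0,0,0],0]]}}

```text
time: 9.68
eef_pos: [0.4958, 0.1583, 0.1693]
tool_rot: [-3.13, -0.02, 2.923]
contact_force: [-1.1, -0.4, 0.3]
opening: 0.0116
```

```bash
python3 t.py
```

```text
t 9.73 eef [0.4958 0.1583 0.1693] rot [-3.1304 -0.02    2.9255] F [-0.2 -0.   0.4] tau [-0.203  0.137 -0.029] q6 -1.11
hex c [0.4929 0.1591] socket yaw 2.9184 n 146 rms 0.0003 | bar yaw 2.9256 SWING cw -0.0072 bar slope [0.0181 0.1905]
```

Request:
{"method": "move_arm", "body": {"motion": [[[0.1,0,0.1],0.05],[[0.05,0,0],0.05],[[0,0,0],0.05],[[0,0,0],0]]}}

```text
time: 10.07
eef_pos: [0.4954, 0.1581, 0.1692]
tool_rot: [-3.128, -0.014, 2.776]
contact_force: [-0.9, 0.1, 0.6]
opening: 0.0117
```

```bash
python3 t.py
```

```text
t 10.12 eef [0.4954 0.1581 0.1692] rot [-3.1281 -0.0144  2.7779] F [-1.  -0.8  0.8] tau [-0.156  0.083  0.003] q6 -0.96
hex c [0.493 0.159] socket yaw 2.7714 n 147 rms 0.0003 | bar yaw 2.7764 SWING cw -0.005 bar slope [0.0132 0.1904]
```

Request:
{"method": "move_arm", "body": {"motion": [[[0.1,0,0.05],0.04],[[0,0,0],0.04],[[0,0,0],0.04]]}}

```text
time: 10.37
eef_pos: [0.4952, 0.158, 0.1692]
tool_rot: [-3.127, -0.011, 2.662]
contact_force: [-0.7, -0.1, 0.1]
opening: 0.0119
```

```bash
python3 t.py
```

```text
t 10.42 eef [0.4952 0.158  0.1692] rot [-3.1267 -0.0106  2.6599] F [-0.9 -1.7  0.5] tau [-0.202  0.056  0.024] q6 -0.84
hex c [0.4931 0.159 ] socket yaw 2.6592 n 142 rms 0.0003 | bar yaw 2.6647 SWING cw -0.0054 bar slope [0.0056 0.1905]
```

Request:
{"method": "move_arm", "body": {"motion": [[[0.05,0,0.05],0.04],[[0,0,0],0.04],[[0,0,0],0.03]]}}

```text
time: 10.67
eef_pos: [0.4951, 0.1578, 0.1692]
tool_rot: [-3.126, -0.008, 2.555]
contact_force: [0.3, -0.6, -0.5]
opening: 0.0113
```

```bash
python3 t.py
```

```text
t 10.72 eef [0.4951 0.1578 0.1692] rot [-3.1257 -0.0077  2.5534] F [-0.7 -0.5  0.7] tau [-0.207  0.167 -0.006] q6 -0.74
hex c [0.4931 0.1589] socket yaw 2.5551 n 137 rms 0.0003 | bar yaw 2.5566 SWING cw -0.0015 bar slope [0.0074 0.1904]
```

Request:
{"method": "move_arm", "body": {"motion": [[[0.05,0,0.05],0.035],[[0,0,0],0.035],[[0,0,0],0.03]]}}

```text
time: 10.97
eef_pos: [0.4949, 0.1576, 0.1692]
tool_rot: [-3.125, -0.005, 2.46]
contact_force: [-0.8, -0.1, -0.5]
opening: 0.0121
```

```bash
python3 t.py
```

```text
t 11.02 eef [0.4949 0.1576 0.1692] rot [-3.125  -0.005   2.4579] F [-0.8 -1.6  0. ] tau [-0.202  0.123 -0.005] q6 -0.64
hex c [0.4931 0.1588] socket yaw 2.4567 n 145 rms 0.0003 | bar yaw 2.4613 SWING cw -0.0046 bar slope [0.0053 0.1903]
```

Request:
{"method": "move_arm", "body": {"motion": [[[0,0,0.05],0.035],[[0,0,0],0.035],[[0,0,0],0.03]]}}

```text
time: 11.27
eef_pos: [0.4948, 0.1574, 0.1692]
tool_rot: [-3.124, -0.003, 2.365]
contact_force: [-0.5, -1.7, -0.2]
opening: 0.0119
```

```bash
python3 t.py
```

```text
t 11.32 eef [0.4948 0.1574 0.1692] rot [-3.1245e+00 -3.1000e-03  2.3629e+00] F [ 0.  -1.2  0.4] tau [-0.197  0.137 -0.015] q6 -0.55
hex c [0.4932 0.1588] socket yaw 2.3634 n 138 rms 0.0002 | bar yaw 2.3666 SWING cw -0.0032 bar slope [-0.001   0.1905]
```

Request:
{"method": "move_arm", "body": {"motion": [[[0,0,0.05],0.035],[[0,0,0],0.035],[[0,0,0],0.03]]}}

```text
time: 11.57
eef_pos: [0.4947, 0.1572, 0.1692]
tool_rot: [-3.124, -0.001, 2.27]
contact_force: [-0.8, -1.8, -0.4]
opening: 0.0116
```

```bash
python3 t.py
```

```text
t 11.62 eef [0.4947 0.1572 0.1692] rot [-3.1241e+00 -1.2000e-03  2.2681e+00] F [-0.4 -1.7  0.2] tau [-0.277  0.186  0.049] q6 -0.45
hex c [0.4932 0.1587] socket yaw 2.2626 n 148 rms 0.0003 | bar yaw 2.2716 SWING cw -0.009 bar slope [0.0006 0.1904]
```

Request:
{"method": "move_arm", "body": {"motion": [[[0,0,0.05],0.035],[[0,0,0],0.035],[[0,0,0],0.03]]}}

```text
time: 11.87
eef_pos: [0.4944, 0.1569, 0.1693]
tool_rot: [-3.123, 0.001, 2.175]
contact_force: [-0.7, -1.4, 0.8]
opening: 0.0119
```

```bash
python3 t.py
```

```text
t 11.92 eef [0.4944 0.1569 0.1693] rot [-3.1231e+00  9.0000e-04  2.1735e+00] F [-1.3 -0.5  1.9] tau [-0.37   0.312  0.024] q6 -0.36
hex c [0.493  0.1583] socket yaw 2.1731 n 143 rms 0.0002 | bar yaw 2.1809 SWING cw -0.0078 bar slope [-0.0037  0.1905]
```

Request:
{"method": "move_arm", "body": {"motion": [[[0,0,0.03],0.035],[[0,0,0],0.035],[[0,0,0],0.02]]}}

```text
time: 12.17
eef_pos: [0.4942, 0.1567, 0.1693]
tool_rot: [-3.123, 0.003, 2.092]
contact_force: [-0.2, -1.6, 0.0]
opening: 0.0114
```

```bash
python3 t.py
```

```text
t 12.22 eef [0.4942 0.1567 0.1693] rot [-3.1227e+00  2.6000e-03  2.0907e+00] F [-0.9 -1.3  0.3] tau [-0.299  0.188  0.576] q6 -0.27
hex c [0.4928 0.1581] socket yaw 2.1048 n 157 rms 0.0003 | bar yaw 2.1059 SWING cw -0.001 bar slope [-0.0002  0.1903]
```

Request:
{"method": "move_arm", "body": {"motion": [[[0,0,0.03],0.035],[[0,0,0],0.035],[[0,0,0],0.02]]}}

```text
time: 12.47
eef_pos: [0.494, 0.1567, 0.1693]
tool_rot: [-3.123, 0.005, 2.006]
contact_force: [-1.5, -1.7, 0.9]
opening: 0.0118
```

```bash
python3 t.py
```

```text
t 12.52 eef [0.494  0.1567 0.1693] rot [-3.1227  0.0046  2.0053] F [-1.6 -1.7  0.3] tau [-0.32   0.209  0.433] q6 -0.19
hex c [0.4928 0.1582] socket yaw 2.1035 n 152 rms 0.0003 | bar yaw 2.0226 SWING cw 0.0809 bar slope [-0.0035  0.1904]
```

It has broken over: torque fell from 0.576 to 0.433 N m, with a swing of 0.09–0.12. I'll go on just far enough to be certain of the click (aim about 0.15).

Request:
{"method": "move_arm", "body": {"motion": [[[0,0,0],0.03],[[0,0,0],0.03]]}}

```text
time: 12.68
eef_pos: [0.494, 0.1566, 0.1693]
tool_rot: [-3.123, 0.006, 1.948]
contact_force: [-1.1, -1.2, 1.2]
opening: 0.012
```

```bash
python3 t.py
```

```text
t 12.73 eef [0.494  0.1566 0.1693] rot [-3.1228  0.0059  1.9463] F [-0.5 -2.1  1. ] tau [-0.28   0.226  0.399] q6 -0.13
hex c [0.4929 0.1581] socket yaw 1.0582 n 167 rms 0.0003 | bar yaw 1.9639 SWING cw -0.9057 bar slope [-0.0041  0.1903]
```

The click is sure: swing is about 0.145 by camera and about 0.16 by torque. I'll stop here, ease the handle back to zero torque, and release.

Request:
{"method": "move_arm", "body": {"motion": [[[0,0,0],-0.05],[[0,0,0],-0.05],[[0,0,0],-0.05],[[0,0,0],0]]}}

```text
time: 13.07
eef_pos: [0.4942, 0.1568, 0.1692]
tool_rot: [-3.123, 0.003, 2.112]
contact_force: [-1.7, -0.8, 1.8]
opening: 0.0117
```

```bash
python3 t.py
```

```text
t 13.12 eef [0.4942 0.1568 0.1692] rot [-3.1226e+00  2.7000e-03  2.1091e+00] F [-1.9 -1.5  1.2] tau [-0.322  0.166  0.36 ] q6 -0.29
hex c [0.4929 0.1581] socket yaw 2.1151 n 151 rms 0.0003 | bar yaw 2.1229 SWING cw -0.0078 bar slope [0.0029 0.1902]
```

Request:
{"method": "move_arm", "body": {"motion": [[[0,0,0],-0.02],[[0,0,0],0]]}}

```text
time: 13.28
eef_pos: [0.4942, 0.1567, 0.1692]
tool_rot: [-3.123, 0.002, 2.129]
contact_force: [-0.9, -2.0, -0.1]
opening: 0.0122
```

Request:
{"method": "move_arm", "body": {"motion": [[[0,0,0],0],[[0,0,0],0],[[0,0,0],0],[[0,0,0],0],[[0,0,0],0],[[0,0,0],0]], "fingers": 0.3}}

```text
time: 13.78
eef_pos: [0.4948, 0.1577, 0.169]
tool_rot: [-3.125, 0.001, 2.128]
contact_force: [-0.2, -0.1, 0.5]
opening: 0.0601
```

```bash
python3 t.py
```

```text
t 13.83 eef [0.4948 0.1577 0.169 ] rot [-3.1251e+00  1.2000e-03  2.1276e+00] F [ 0.4 -0.1  0.8] tau [0.041 0.048 0.038] q6 -0.31
hex c [0.4928 0.158 ] socket yaw 2.1309 n 163 rms 0.0003 | bar yaw 2.139 SWING cw -0.0081 bar slope [0.0016 0.1903]
```

Released: the bar is level and the forces are zero. Now I back straight up and take a last look.

Request:
{"method": "move_arm", "body": {"motion": [[[0,0,-0.5],0],[[0,0,-1],0],[[0,0,-1.5],0],[[0,0,-2],0],[[0,0,-3],0],[[0,0,-3],0],[[0,0,-3],0],[[0,0,0],0]]}}

```text
time: 14.5
eef_pos: [0.4953, 0.1588, 0.3181]
tool_rot: [-3.123, 0.0, 2.127]
contact_force: [0.6, -0.1, 1.7]
opening: 0.0598
```

Request:
{"method": "move_arm", "body": {"motion": [[[2,0,0],0],[[2,0,0],0],[[0,0,0],0],[[0,0,0],0],[[0,0,0],0],[[0,0,0],0]]}}

```text
time: 15.0
eef_pos: [0.4751, 0.1929, 0.3255]
tool_rot: [-3.134, 0.004, 2.126]
contact_force: [1.2, 0.1, -0.6]
opening: 0.06
```

```bash
python3 - <<'E'
from h import *
f=grab('wrist');s=grab('side'); st=bot.read_state(); print(st['time'],st['eef_pos'],st['contact_force'])
P,C=cloud(f)
B=P[(abs(P[:,2]-.191)<.004)&(np.hypot(P[:,0]-.4915,P[:,1]-.158)<.05)&(C.max(1)<100)]
A=np.c_[B[:,:2]-[.4915,.158],np.ones(len(B))]; print('bar top plane',np.linalg.lstsq(A,B[:,2],rcond=None)[0].round(4),cv2.minAreaRect((B[:,:2]*1000).astype(np.float32)))
u,v=np.round(proj(s,[[.491,.158,.11]])[0]).astype(int)
X=cv2.resize(s['image'][v-50:v+50,u-50:u+50,::-1],(400,400),interpolation=cv2.INTER_CUBIC)
cv2.imwrite('pics/c8.png',np.hstack([X,cv2.resize(f['image'][:,80:560,::-1],(400,400))]))
E
```

```text
15.1 [0.47512595 0.19283884 0.3252548 ] [-0.55271585  0.36851523  0.25470986]
bar top plane [0.0205 0.0099 0.1903] ((493.2864685058594, 159.63697814941406), (13.174402236938477, 89.4314193725586), 32.10545349121094)
```

View pics/c8.png

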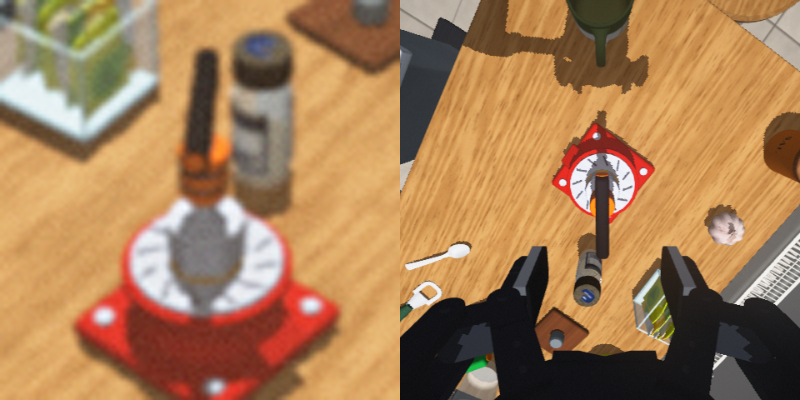

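The wrench stands upright and seated on the nut, the gripper is clear, and the neighbouring things are untouched.

```bash
python3 -c "
from rig import workorder; print(workorder.hand_in())"
```

```text
the job is handed in; nothing more can be done
None
```

The burr nut is tightened, and the wrench is standing upright and fully seated on it with the handle let go. I handed the job in at about 15 s.

- **Seating:** the socket went down onto the flange with at most about 8 N of contact.
- **Click:** I turned clockwise about 0.98 rad until the nut sat hard at about 0.58 N m, when the wrench broke over. At that point the camera put the swing at 0.09 rad and the torque reading at 0.12. I turned 0.06 rad further to be sure of the click and stopped at about 0.145 rad by camera (about 0.16 by torque), well short of the 0.32 limit. I then eased the handle back in line before letting go.
- **Last checks:**
  - The bar's top is at 0.1903 m, against 0.191 m expected when seated.
  - It is level along its length.
  - Forces on the arm are near zero and the gripper is clear of the wrench.
- **Disagreement:** a plane fit showed a slope of about 0.02 rad across the 14 mm bar. I take this as noise at the bar's edges, since the wrench looks upright in the last pictures.
- **Other things on the table:** they appear undisturbed in the last pictures, and I did not touch the green look-alike.

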